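# Plant the jack leg of the plywood trailer

### The job

Slide the packing board under the raised foot of the trailer's jack, the foot centred over its rubber disc, then wind the crank clockwise until the foot stands firmly on the board: you feel the crank go clearly heavier, about two thirds more than when it turns free. Stop there, do not force it, let go, and leave everything else on the bench where it lies.

Things in the scene. Friction and masses are not known exactly. Their poses are not given: they have to be found in the camera images.
- board: Loose packing board of plywood, 210 x 80 x 18 mm (x, y, z), 0.3 kg, lying flat; origin at the centre of its underside, x along its length towards the end with the rubber disc. At its -x end stands a square wooden grip block.
- grip_block (a point): Centre of the board's wooden grip block, 45 mm above the board's underside and 85 mm to -x of its centre. The block is 24 x 24 mm, faces along the board's x and y, and stands from 18 to 63 mm above the board's underside. Made to be pinched from above; the board is best slid along the bench rather than lifted.
- pad (a point): Centre of the black rubber disc (58 mm across) let in flush in the board's top face, 60 mm to +x of the board's centre, 18 mm above its underside. The jack's foot belongs here.
- jack: Upright steel jack at the end of the trailer's drawbar, fixed. Origin on the vertical axis of leg and crank, 0 to 6 mm above the bench, z up, x from the axis towards the crank knob as it first stands (roughly away from the robot). Outer tube 42 mm across from z 85 to 190 mm, collar 62 mm across at z 102 to 132 mm, gear head 56 x 50 mm up to z 220 mm, the crank above it.
- trailer: Two-wheeled plywood trailer, propped and fixed, on the far side of the jack. Origin 200 mm behind the jack's axis, x along the drawbar away from the jack. Deck 260 mm square, its near edge 90 mm behind the jack's axis; deck, load and wheels stay below 190 mm; wheels at 153 mm either side. Two drawbar tubes run from deck to jack 109 to 125 mm up.
- leg: The jack's inner leg, an aluminium tube 29 mm across that slides down out of the outer tube 6 mm per radian of crank (38 mm a turn). Origin at the centre of its lower end. Below it a threaded stem, set by hand to a different length each time, carries the round steel foot, 48 mm across: its underside is 19 to 35 mm below the leg's end, at least 32 mm above the bench at the start.
- crank (a joint): Crank angle, rad, 0 at the start, growing as the crank turns clockwise seen from above, which lowers the foot; end stop at 7.8. It stays where it is let go. Turning it free takes a steady 8 N or so at the knob (friction, 0.5 N m); once the foot is on the board this rises by about 6 N per further radian.
- crank_hub (a point): Centre of the crank's hub on the jack's axis, 236 mm above its origin. How the load feels: the foot gives springily and its load climbs about 60 N per radian of crank after touching. It stands firmly when the knob takes 3.5 to 7.5 N more than when turning free (35 to 75 N on the foot; aim at the middle, 5.5 N more); over 95 N on the foot is forcing it.
- knob_grip (a point): Point on the axis of the crank's upright black handle knob, 24 mm above its lower end; the knob is 23 mm across and 42 mm tall, spins freely on its pin, and stands 60 mm from the jack's axis, this point 268 mm above the jack's origin.
- spare_wheel: Loose spoked plywood wheel lying flat, 156 mm across, 12 mm thick, origin at the centre of its underside. Leave it alone.
- blue_cap: Loose blue plastic cap, 62 mm across, 50 mm tall, between robot and jack, origin at the centre of its underside. Leave it alone.
- clip_a: Loose red plastic clip 73 x 18 x 16 mm lying on the robot's side of the jack, origin under its middle. Leave it alone.
- clip_b: Loose red plastic clip like the other, to the other side of the cap. Leave it alone.
- offcut: Loose plywood strip 160 x 70 x 6 mm to the left near the robot, origin under its centre. Leave it alone.

How it is judged (in metres and radians):
On the way, in this order (a step that is already met when the one before it is completed fails the run):
1. the board lies flat on the bench with its rubber disc under the raised foot, before the foot comes down (horizontal distance between pad and jack below 0.015 m and angle between board's own z axis and vertical below 0.03 rad and height (world z) of board below 0.004 m and contact force between leg and board below 0.5 N), for 0.2 s.
2. the foot is wound down onto the board and bears on it (contact force between leg and board above 35 N), for 0.2 s.
At the end, for the whole second after the job is handed in: The board lies flat with the centre of its rubber disc within 15 mm of the jack's axis, the foot bears on it with 35 to 75 N, the crank is let go and at rest (horizontal distance between pad and jack below 0.015 m and angle between board's own z axis and vertical below 0.04 rad and contact force between leg and board between 35 and 75 N and velocity of joint crank below 0.05 rad/s and linear speed of board below 0.01 m/s); the robot touches nothing.
It fails at once if the jack is forced: more than 95 N on the foot (contact force between leg and board above 95 N).
It fails at once if something else on the bench is moved more than 30 mm (distance of any of spare_wheel, blue_cap, clip_a, clip_b, offcut from where it was at the start of the episode above 0.03 m).
It also fails if it takes over 72 s, if anything falls off the work surface, if the arm or the gripper's body presses on something with over 40 N, if the wrist force passes 120 N, or if a joint passes its speed limit or range.

### The arm

A 6-joint arm with a two-finger parallel gripper is mounted at the origin on the work surface. World frame = base frame: x ahead of the robot, y to its left, z up, the work surface at z = 0. Lengths are in mm, angles in rad, forces in N, time in s.
With the tool pointing down it reaches from about 350 to 975 mm from the base axis. Payload 17.4 kg.
Tool frame: the origin (TCP) lies midway between the tips of the shut fingers; the grasp point (between the pads) lies 19 mm behind it; z points along the fingers, y is the direction in which the jaws open and shut (so a half turn about z gives the same grasp; the last joint's range is limited). The gripper opens to 85 mm and grips with 20 to 120 N. Pads are 22 mm wide; open, the fingers measure 114 mm over their backs; the gripper's body (76 mm by 85 mm) begins 54 mm behind the grasp point. The pads swing forward as they close: fully open they stand 13 mm farther back than shut.
Start: joints at [1.083, 0.116, 1.442, -0, 1.584, -0.038], TCP at [293.488, 607.862, 196.303] pointing down, gripper open.
Joint ranges: [-2.83, 2.83], [-0.83, 2.19], [0.07, 2.5], [-1.14, 4.28], [0.01, 3], [-2.97, 2.97]. Speed limits (rad/s): [1.89, 1.89, 2.22, 3.14, 3.14, 3.14].

### API

Orientations are given as a unit quaternion [x, y, z, w].
In Python, from workcell import sensors, viewer, workorder gives the robot as it stands. The module is installed in compiled form; this text tells all that it offers.
- The arm moves only by the tool jog_arm, never from a script. Its argument "increments" is a list that holds one entry, the list of rows, each a list of 5 numbers: the opening, from 0 (shut) to 1 (fully open), then the shift along the world's x, y, z as a fraction of full scale, then the turn about the world's z as a fraction of full scale. In form: [[[jaw, x, y, z, yaw], ...]]. A call has 1 to 8 rows; each row is the pose to reach, as a shift and turn from the pose commanded when the call began; what a row does not reach only later rows make up. Full scale, the value 1, is 0.25 m for a shift and 1.5 rad for a turn. A row lasts 1/10 s, in which the tool goes at most 50 mm and 8.59 degrees, less where a joint would pass 70% of its speed; a pose out of reach is approached as far as the arm can. A call with a number of a shift or a turn outside -1 to 1 is refused whole. A call with a gripper value outside its range is refused whole. The fingers move at their own pace and stop on an object; "newtons" is the grip in N (left out, the last holds). Time passes only in rows, so rows that repeat a pose let the fingers close. It gives the time, the measured TCP pose, the force and the opening at its end, in the units of the state.
- sensors.get_obs(): the state, without advancing time (a new reading comes with each control period).
- viewer.get_image(name): name is "scene" or "side" or "wrist"; returns a dict with "image" (384x512x3 uint8, red, green, blue), "depth" (384x512 float32, mm along the optical axis (not along the pixel's ray), 0 where there is no reading), "fx", "fy", "cx", "cy" (pixels), "D" ([k1, k2, p1, p2, k3] as OpenCV has them; the pictures are not rectified), "extrinsics" (4x4, takes a point from camera to world coordinates). Camera axes: x right, y down, z forward; pixel columns grow to the right and rows downward; lengths in mm; the calibration is good to about 2 mm. A picture is of the moment at which its call begins.
- workorder.job_done(): hands the job in, once; it reports no verdict.
The state is a dict: "clock": time; "joints": joint angles; "qvel": joint speeds; "effort": joint torques, N m; "eef_pos": TCP position; "ee_rot": TCP orientation; "contact_force": force on the tool from outside, world axes, zero at the start; "moment": the same for the moment, N m; "width": finger opening in mm.
Only numpy, scipy, OpenCV 4.12 (cv2) and the standard library are available. Lean on these libraries where they do the work, as an engineer would, in place of code of your own. Each camera call takes 0.05 s, during which the arm holds its last target. There are 200 camera calls.

## Working session

There is one attempt and no reset: what is moved stays moved. The work goes in short steps, Python scripts to look and compute and a tool call to move; the robot and the scene stay as the last step left them, time stands still between calls to the robot, and variables do not carry over. Pictures are saved under pics/ and viewed, about 8 in all and at most 12, crops included, and the job is handed in when it is done.

Besides the shell and the picture viewer there is one more tool, called after "Emit:" as name(argument=value, ...) on one line, values as JSON. jog_arm: Moves the arm, as the interface text tells. Shift numbers are shares of 0.25 m and turn numbers shares of 1.5 rad, none past 1 either way. Its arguments: {"type":"object","properties":{"increments":{"type":"array","items":{"type":"array","items":{"type":"array","items":{"type":"number"}}}},"newtons":{"type":"number"}},"required":["increments"]}

```bash
mkdir -p pics
cat > h.py <<'E'
import numpy as np, cv2
from workcell import sensors, viewer, workorder
def grab(n, tag):
    d=viewer.get_image(n); cv2.imwrite(f'pics/{tag}.png', d['image'][:,:,::-1]); np.savez(f'pics/{tag}.npz',**d); return d
def load(tag): return dict(np.load(f'pics/{tag}.npz'))
def K(d): return np.array([[d['fx'],0,d['cx']],[0,d['fy'],d['cy']],[0,0,1.]])
def ray(d,uv):
    p=cv2.undistortPoints(np.array(uv,float).reshape(-1,1,2),K(d),d['D'])[:,0]
    r=np.c_[p,np.ones(len(p))]; E=d['extrinsics']; return E[:3,3], r@E[:3,:3].T
def onplane(d,uv,z):
    o,r=ray(d,uv); return o+r*((z-o[2])/r[:,2])[:,None]
def atdepth(d,uv):
    o,r=ray(d,uv); uv=np.array(uv).reshape(-1,2).astype(int); return o+r*d['depth'][uv[:,1],uv[:,0]][:,None]
E
python3 - <<'E'
from h import *
a=grab('scene','s0');b=grab('side','d0');w=grab('wrist','w0')
im=np.vstack([np.hstack([a['image'],b['image']])])
cv2.imwrite('pics/both.png',cv2.resize(np.hstack([a['image'],b['image']])[:,:,::-1],(800,300)))
for d in(a,b,w): print(d['extrinsics'].round(2).tolist(),d['fx'],d['D'])
print(sensors.get_obs())
E
```

```text
[[-0.46, 0.55, -0.69, 1222.9], [0.89, 0.28, -0.37, 390.94], [-0.01, -0.79, -0.62, 787.19], [0.0, 0.0, 0.0, 1.0]] 388.24261805190264 [-0.00492193  0.          0.          0.          0.        ]
[[0.83, -0.4, 0.4, 65.69], [-0.56, -0.61, 0.56, -631.56], [0.02, -0.69, -0.72, 1019.37], [0.0, 0.0, 0.0, 1.0]] 479.6817959504746 [-0.04117932  0.          0.          0.          0.        ]
[[0.44, 0.86, 0.28, 221.85], [0.9, -0.41, -0.14, 643.5], [-0.0, 0.31, -0.95, 373.15], [0.0, 0.0, 0.0, 1.0]] 272.0250078220322 [-0.06570789  0.          0.          0.          0.        ]
{'clock': 0.15, 'joints': array([ 1.08318503e+00,  1.16387894e-01,  1.44209408e+00,  1.37463082e-05,
        1.58400659e+00, -3.77905773e-02]), 'qvel': array([-6.87783089e-04, -6.19121230e-04, -1.09119652e-03, -6.58201415e-04,
        3.39822528e-03,  6.64147525e-05]), 'effort': array([ 4.99682519e-04, -7.32506204e+01, -6.32852125e+01, -1.57703025e-04,
        4.92096122e-03, -3.62531466e-06]), 'eef_pos': array([293.4110536 , 607.70438555, 195.73463719]), 'ee_rot': array([ 2.23018874e-01,  9.74814024e-01, -4.30802060e-04, -1.22966195e-04]), 'contact_force': array([-0.36485362,  0.74061221,  0.17324832]), 'moment': array([-0.03812423,  0.01774177, -0.0608759 ]), 'width': 85.49355244397997}
```

View pics/s0.png

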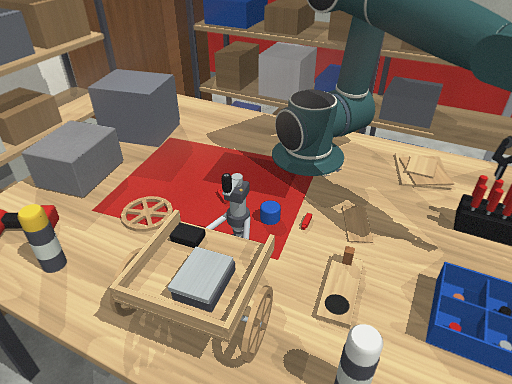

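View pics/d0.png

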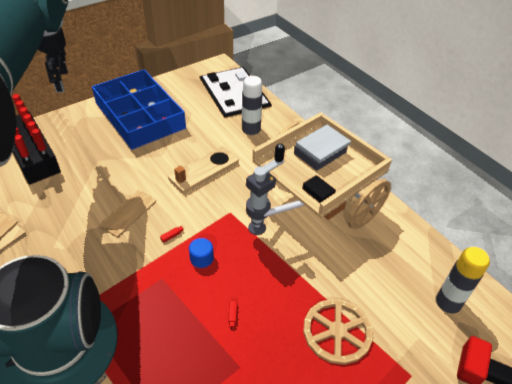

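Scene view: disc at (337,304), grip block (349,255), knob (227,183). Side view: disc (220,158), block (180,174), knob (280,152), foot (257,228). The board lies to the jack's left (+y).

Run:
```python
from h import *
a=load('s0');b=load('d0')
def blob(d,m,box):
    x0,y0,x1,y1=box; k=np.zeros(m.shape,np.uint8); k[y0:y1,x0:x1]=m[y0:y1,x0:x1]
    n,l,s,c=cv2.connectedComponentsWithStats(k); i=1+s[1:,4].argmax(); return c[i],s[i]
dark=lambda d:(d['image'].max(2)<50)
pa,sa=blob(a,dark(a),(318,285,360,320)); pb,sb=blob(b,dark(b),(205,145,235,170))
print('pad',pa,sa,pb,sb, onplane(a,[pa],18),onplane(b,[pb],18))
ka,sa=blob(a,dark(a),(215,168,236,200)); kb,sb=blob(b,dark(b),(268,140,290,165))
print('knob',ka,sa,kb,sb)
for d,k in((a,ka),(b,kb)): print(onplane(d,[k],265+3), onplane(d,[k],268+3), atdepth(d,[k]))
def tri(pa,pb):
    A=[];B=[]
    for d,p in((a,pa),(b,pb)):
        o,r=ray(d,[p]); r=r[0]/np.linalg.norm(r[0]); P=np.eye(3)-np.outer(r,r);A.append(P);B.append(P@o)
    return np.linalg.lstsq(np.vstack(A),np.hstack(B),rcond=None)[0]
print('tri knob',tri(ka,kb),'pad',tri(pa,pb))
# block depth points
for d,bx,n in((a,(338,242,362,270),'a'),(b,(168,160,194,188),'b')):
    u,v=np.meshgrid(range(bx[0],bx[2]),range(bx[1],bx[3])); P=atdepth(d,np.c_[u.ravel(),v.ravel()])
    t=P[(P[:,2]>57)&(P[:,2]<70)]; print('block',n,len(t),np.median(t,0),t.min(0),t.max(0), cv2.minAreaRect(t[:,:2].astype(np.float32)))
# board top
for d,bx in((a,(310,235,375,335)),(b,(160,140,250,200))):
    u,v=np.meshgrid(range(bx[0],bx[2]),range(bx[1],bx[3])); P=atdepth(d,np.c_[u.ravel(),v.ravel()])
    t=P[(P[:,2]>13)&(P[:,2]<22)]; print('board',len(t),cv2.minAreaRect(t[:,:2].astype(np.float32)))
# jack vertical parts: depth bands
for d,bx in((a,(205,165,260,245)),(b,(240,160,282,240))):
    u,v=np.meshgrid(range(bx[0],bx[2]),range(bx[1],bx[3])); P=atdepth(d,np.c_[u.ravel(),v.ravel()])
    for z0,z1 in((5,30),(30,45),(45,60),(60,80),(90,100),(104,130),(135,185),(195,217),(217,223),(225,245),(245,262),(262,284),(284,296)):
        t=P[(P[:,2]>z0)&(P[:,2]<z1)]; 
        if len(t): print(z0,z1,len(t),t.mean(0).round(1),t.min(0).round(1),t.max(0).round(1))
cv2.imwrite('pics/jk.png',np.hstack([cv2.resize(a['image'][160:250,195:275],(400,450),interpolation=2),cv2.resize(b['image'][140:240,235:315],(400,450),interpolation=2)])[:,:,::-1])
```

```text
pad [336.66043614 303.99065421] [325 295  24  19 321] [218.96183206 158.22137405] [211 154  17  10 131] [[624.67756623 308.49485728  18.        ]] [[622.55258761 306.811777    18.        ]]
knob [226.40789474 183.44078947] [222 174  10  19 152] [278.83478261 153.69565217] [275 146   9  16 115]
[[613.24514451  12.97754566 268.        ]] [[616.767871    15.16149915 271.        ]] [[620.23273923  17.30958278 273.95072716]]
[[609.19186248   9.78181378 268.        ]] [[607.02184252   7.22113045 271.        ]] [[603.26651018   2.78973485 276.19165594]]
tri knob [610.73556491  11.5004473  265.91267421] pad [623.43954432 308.31847248  16.40031182]
block a 73 [482.45089634 291.45799607  61.25133736] [466.83467107 278.73361048  57.19916108] [494.43951301 303.60778858  64.16652857] ((479.8719177246094, 291.0072937011719), (27.439226150512695, 23.53758430480957), 6.604712009429932)
block b 62 [476.52747105 287.19172967  63.65580444] [465.82943276 274.29355246  57.66226702] [491.34954803 301.24468536  67.48299968] ((477.2808532714844, 288.139892578125), (24.024953842163086, 28.2678165435791), 18.
[... 1172 characters left out ...]
 [541.7  -2.7  43.1] [527.7 -20.1  35.9] [575.2  27.4  44.9]
45 60 137 [547.   -3.1  49.8] [526.7 -19.9  45.1] [573.5  20.7  59.2]
60 80 29 [544.9  -5.6  75.5] [534.7 -13.   60.3] [560.9  11.2  79.9]
90 100 15 [539.4 -10.3  94.2] [531.  -17.8  90.2] [551.9   4.2  99.8]
104 130 178 [547.9 -20.4 122.2] [519.6 -39.  107. ] [600.   15.4 130. ]
135 185 580 [582.1  24.9 148.8] [518.8 -27.4 135.1] [680.9 137.4 185. ]
195 217 180 [543.2 -11.  206.8] [524.3 -24.9 195. ] [585.5  21.7 216.8]
217 223 75 [544.4  -9.6 220.6] [524.8 -23.2 217.1] [583.2  25.7 222.9]
225 245 202 [553.2  -4.  231. ] [526.9 -21.3 225. ] [612.3  24.  244.9]
245 262 210 [569.9   4.3 248.8] [536.3 -10.7 245.1] [611.6  19.  257.4]
```

View pics/jk.png

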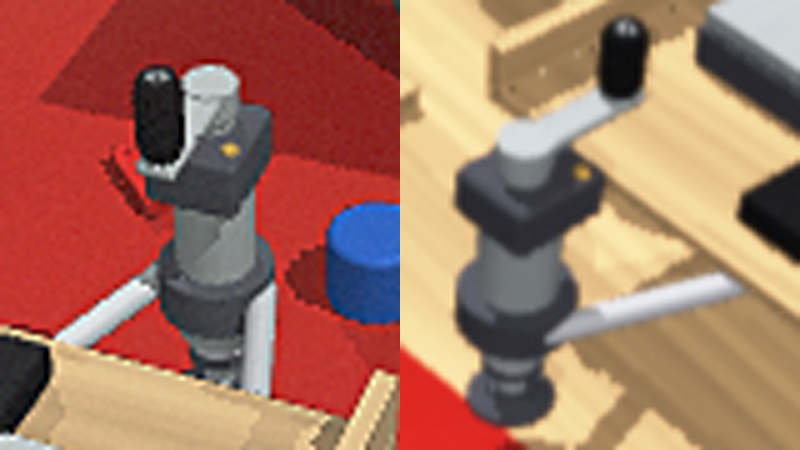

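Crop: left (scene view) shows crank hub top at about (237,179), right (side view) at about (260,174); foot hangs just below the collar.

```bash
cat >> h.py <<'E'
def tri(a,pa,b,pb):
    A=[];B=[]
    for d,p in((a,pa),(b,pb)):
        o,r=ray(d,[p]); r=r[0]/np.linalg.norm(r[0]); P=np.eye(3)-np.outer(r,r);A.append(P);B.append(P@o)
    return np.linalg.lstsq(np.vstack(A),np.hstack(B),rcond=None)[0]
E
python3 - <<'E'
from h import *
a=load('s0');b=load('d0')
print('hub',tri(a,(237,177.5),b,(260,170)), [onplane(d,[p],252)[0].round(1) for d,p in((a,(237,177.5)),(b,(260,170)))])
print('knobtop',tri(a,(226.5,175.5),b,(279.8,145.5)))
for n,d in(('a',a),('b',b)):
    hsv=cv2.cvtColor(d['image'],cv2.COLOR_RGB2HSV)
    for nm,m,z in(('blue',(hsv[...,0]>105)&(hsv[...,0]<125)&(hsv[...,1]>180),50),('red',((hsv[...,0]<4)|(hsv[...,0]>176))&(hsv[...,1]>200)&(hsv[...,2]>90),16)):
        k,l,s,c=cv2.connectedComponentsWithStats(m.astype(np.uint8))
        for i in range(1,k):
            if 40<s[i,4]<900:
                P=atdepth(d,np.argwhere(l==i)[:,::-1]); 
                x,y,w,h=s[i,:4]
                print(n,nm,s[i],c[i].round(),np.median(P,0).round(),P.min(0).round(),P.max(0).round())
# foot band in side view
v,u=np.mgrid[195:240,235:285]; P=atdepth(b,np.c_[u.ravel(),v.ravel()])
t=P[(P[:,2]>30)&(P[:,2]<60)&(P[:,0]<580)]; print('foot',t.min(0),t.max(0))
E
```

```text
hub [554.4815859    7.43439365 245.72654151] [array([562.1,  11.9, 252. ]), array([550.6,   2.1, 252. ])]
knobtop [612.36409704  13.35944481 289.4038853 ]
a blue [205   0  62  29 660] [240.  15.] [-865. -745.  230.] [-1129.  -988.   172.] [1223.  391.  787.]
a blue [261 201  19  24 361] [270. 212.] [411.  35.  46.] [369.  -0.  -0.] [1223.  391.  787.]
a red [302 213  10  17  63] [306. 221.] [372. 137.  14.] [336. 127.   2.] [400. 144.  18.]
b blue [190 239  23  28 532] [201. 253.] [387.  11.  49.] [363.  -7.   1.] [419.  49.  57.]
b red [ 13  94  32  57 478] [ 29. 122.] [171. 630. 145.] [  66. -632. -191.] [ 220. 1254. 1019.]
b red [ 15 128  13  29 181] [ 20. 144.] [123. 552. 133.] [  66. -632.   70.] [ 141.  719. 1019.]
b red [161 227  22  15 136] [171. 234.] [362. 127.  15.] [333. 120.   2.] [396. 138.  21.]
b red [319 307  16  14 136] [328. 313.] [ 562. -277.    1.] [ 546. -298.   -3.] [ 584. -261.    6.]
b red [311 319  16  16 149] [317. 327.] [ 518. -292.    1.] [  66. -632.   -6.] [ 533. -270. 1019.]
b red [349 328  16  13 109] [358. 334.] [ 585. -356.    1.] [ 572. -376.   -3.] [ 597. -340.    7.]
b red [318 338  16  16 158] [328. 345.] [ 509. -338.    1.] [  66. -632.   -4.] [ 528. -322. 1019.]
b red [342 339  16  16 161] [348. 348.] [ 543. -371.    1.] [ 521. -385.   -3.] [ 560. -348.    7.]
b red [106 358  26  26 338] [117. 374.] [  87. -138.    1.] [  68. -175.   -5.] [ 103. -101.    6.]
foot [526.73645797 -20.07579951  35.88063365] [575.22719322  27.38037649  59.17973082]
```

Emit:
jog_arm(increments=[[[1,0.74,-1,0,0.38],[1,0.74,-1,0,0.38],[1,0.74,-1,0,0.38],[1,0.74,-1,0,0.38],[1,0.74,-1,0,0.38],[1,0.74,-1,0,0.38],[1,0.74,-1,0,0.38],[1,0.74,-1,0,0.38]]])

```text
clock: 0.95
eef_pos: [479.4, 356.4, 196.1]
ee_rot: [-0.059, 0.998, -0.0, -0.0]
contact_force: [0.1, 0.2, -0.1]
width: 85.4
```

Emit:
jog_arm(increments=[[[1,0,-0.27,0,0],[1,0,-0.27,0,0],[1,0,-0.27,-0.2,0],[1,0,-0.27,-0.2,0]]])

```text
clock: 1.35
eef_pos: [476.0, 289.9, 141.0]
ee_rot: [-0.06, 0.998, -0.001, -0.003]
contact_force: [-0.5, -0.6, -0.8]
width: 85.7
```

Run:
```python
from h import *
w=grab('wrist','w1'); o=sensors.get_obs(); print(o['eef_pos'],o['ee_rot'],o['joints'],o['clock'])
v,u=np.mgrid[0:384:2,0:512:2]; P=atdepth(w,np.c_[u.ravel(),v.ravel()])
near=(abs(P[:,0]-480)<60)&(abs(P[:,1]-290)<60)
t=P[(P[:,2]>59)&(P[:,2]<68)&near]; print(len(t),cv2.minAreaRect(t[:,:2].astype(np.float32)))
t=P[(P[:,2]>13)&(P[:,2]<22)]; print(len(t),cv2.minAreaRect(t[:,:2].astype(np.float32)))
```

```text
[476.81534951 290.5182731  144.21678461] [-6.03900675e-02  9.98171985e-01 -8.84891705e-04 -2.22355055e-03] [ 5.01362153e-01 -1.16950614e-01  1.75882448e+00  2.98102864e-04
  1.50449586e+00 -1.19030865e+00] 1.4
134 ((478.6264953613281, 290.3347473144531), (22.346593856811523, 22.035430908203125), 6.532299995422363)
3000 ((603.92626953125, 341.75201416015625), (678.2322998046875, 470.9495849609375), 80.92305755615234)
```

View pics/w1.png

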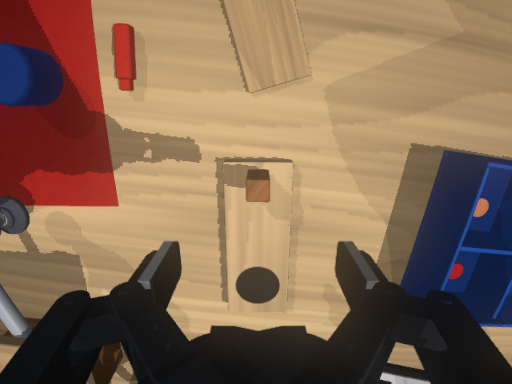

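Wrist view: block at (258,185) between the jaws, disc at (258,285), jaws square to the board. The block measures (478.6, 290.3), which agrees with the command, so I descend and pinch.

Emit:
jog_arm(increments=[[[1,0,0,-0.16,0],[1,0,0,-0.32,0],[1,0,0,-0.42,0],[1,0,0,-0.47,0],[1,0,0,-0.47,0],[0.2,0,0,-0.47,0],[0.2,0,0,-0.47,0],[0.2,0,0,-0.47,0]]], newtons=40)

```text
clock: 2.2
eef_pos: [479.1, 290.8, 30.3]
ee_rot: [-0.06, 0.998, 0.0, 0.001]
contact_force: [0.1, 0.1, -0.0]
width: 44.3
```

Emit:
jog_arm(increments=[[[0,0,0,0,0],[0,0,0,0,0],[0,0,0,0,0],[0,0,0,0,0]]])

```text
clock: 2.6
eef_pos: [478.5, 290.3, 28.8]
ee_rot: [-0.06, 0.998, -0.0, -0.0]
contact_force: [-0.4, 0.4, 0.7]
width: 0.2
```

The jaws shut to 0.2 mm, so they hold nothing. I look before doing anything else.

Run:
```python
from h import *
a=grab('scene','s1');b=grab('side','d1');w=grab('wrist','w2')
c=lambda d,x,y,s=3.2:cv2.resize(d['image'][y:y+125,x:x+125],(400,400),interpolation=2)
cv2.imwrite('pics/c1.png',np.hstack([c(a,285,210),c(b,120,90)])[:,:,::-1])
print(sensors.get_obs())
```

```text
{'clock': 2.75, 'joints': array([ 4.99824233e-01, -3.73556907e-02,  1.87742521e+00,  2.31767608e-06,
        1.30152469e+00, -1.19114365e+00]), 'qvel': array([ 1.85045995e-03, -6.04164573e-04,  7.62335483e-04,  1.52462071e-03,
       -1.14113187e-04, -3.24513931e-05]), 'effort': array([-7.99126021e-03, -5.55275667e+01, -5.86959028e+01, -5.88812545e-04,
        2.08332771e-03,  9.02898500e-05]), 'eef_pos': array([478.50224069, 290.3529028 ,  28.79362096]), 'ee_rot': array([-6.00493217e-02,  9.98195411e-01,  6.80289054e-07, -1.17807667e-06]), 'contact_force': array([-0.10882045, -0.36554135, -0.16312141]), 'moment': array([ 0.02844337,  0.01207688, -0.01061705]), 'width': -0.1209008185028803}
```

View pics/c1.png

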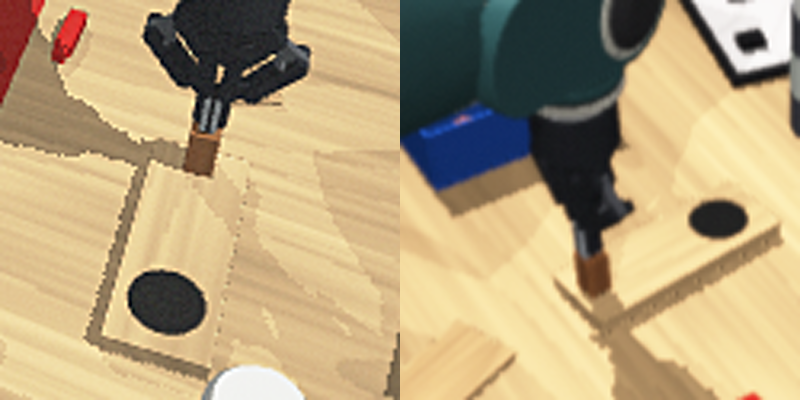

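Both views show the shut fingers ending at the block's top, as if they were above it, although the TCP reads z = 29. I check with depth and the wrist view.

Run:
```python
from h import *
a=load('s1');b=load('d1')
for d,x,ys in((a,285+210/3.2,[210+k/3.2 for k in range(80,180,8)]),(b,120+592/3.2,[90+k/3.2 for k in range(200,310,10)])):
    q=[(x,y) for y in ys]; P=atdepth(d,q)
    for (u,v),p in zip(q,P): print(int(u),int(v),d['image'][int(v),int(u)],p.round(1))
    print()
print([ (onplane(b,[p],18)-0).round(1) for p in [(120+718/3.2,90+217/3.2)]],[ onplane(a,[p],18).round(1) for p in [(285+167/3.2,210+302/3.2)]])
```

```text
350 235 [35 41 40] [488.2 288.1 118.4]
350 237 [31 33 38] [490.9 289.7 112.9]
350 240 [77 78 81] [487.  290.4 101.3]
350 242 [125 131 131] [489.7 292.1  95.6]
350 245 [46 47 48] [489.7 293.3  87.4]
350 247 [20 16 21] [488.2 294.4  77.6]
350 250 [42 47 49] [488.7 295.8  69.7]
350 252 [189 128  79] [488.8 297.1  61.3]
350 255 [107  78  47] [492.4 298.9  56.3]
350 257 [112  81  58] [488.9 299.8  44.2]
350 260 [108  71  47] [490.5 301.4  37.1]
350 262 [99 67 47] [491.1 302.8  29. ]
350 265 [160 126  90] [489.8 304.1  18.7]

305 152 [81 83 87] [740.5  58.4 171.2]
305 155 [47 47 53] [738.7  54.8 163.7]
305 158 [43 44 49] [736.5  50.9 156.6]
305 161 [54 50 50] [738.1  50.8 144.4]
305 165 [245 222 160] [731.3  42.2 143.3]
305 168 [246 225 165] [727.9  37.1 137.6]
305 171 [240 212 153] [715.9  23.3 143.5]
305 174 [243 215 156] [707.5  13.1 144.9]
305 177 [235 203 146] [701.2   5.1 143.5]
305 180 [231 196 140] [694.7  -3.1 142.4]
305 183 [35 33 34] [671.8 -27.7 164.8]

[array([[950.3,  97.1,  18. ]])] [array([[625.2, 309.9,  18. ]])]
```

View pics/w2.png

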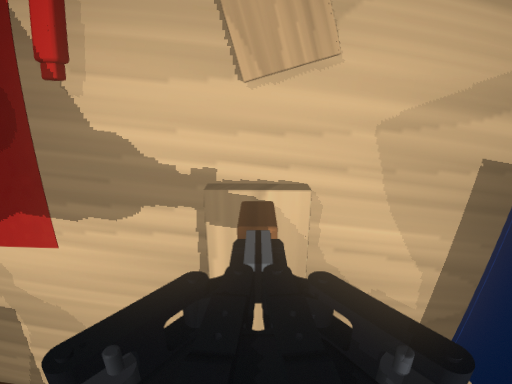

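Run:
```python
from h import *
for t in('w2','s1','w1'):
    d=load(t); E=np.linalg.inv(d['extrinsics'])
    pts=np.array([[466.6,289,63],[466.6,289,18],[490.5,291.5,63],[478.5,290.3,28.8],[478.5,290.3,65],[489.5,290.3,65],[489.5,290.3,28.8]],float)
    p,_=cv2.projectPoints(pts,cv2.Rodrigues(E[:3,:3])[0],E[:3,3],K(d),d['D']); print(t,p[:,0].round(0).tolist())
d=load('w2')
q=[(252,v) for v in range(196,276,4)]
for (u,v),p in zip(q,atdepth(d,q)): print(v,d['image'][v,u],p.round(1))
```

```text
w2 [[256.0, 225.0], [256.0, 198.0], [256.0, 260.0], [256.0, 219.0], [256.0, 245.0], [254.0, 261.0], [254.0, 233.0]]
s1 [[350.0, 245.0], [347.0, 257.0], [348.0, 252.0], [347.0, 258.0], [349.0, 248.0], [348.0, 251.0], [346.0, 261.0]]
w1 [[257.0, 178.0], [257.0, 168.0], [257.0, 201.0], [257.0, 180.0], [257.0, 190.0], [256.0, 201.0], [256.0, 190.0]]
196 [136 114  83] [465.1 285.5  18.4]
200 [135 113  82] [468.4 285.9  17.8]
204 [84 63 43] [468.2 286.1  26.4]
208 [83 61 41] [467.8 286.2  35. ]
212 [81 60 41] [468.4 286.4  40.6]
216 [81 60 40] [468.3 286.5  47.3]
220 [79 59 40] [468.4 286.6  53.3]
224 [79 58 39] [468.3 286.7  59.2]
228 [96 68 44] [469.3 286.9  62.6]
232 [87 85 82] [468.2 286.9  69.8]
236 [87 85 82] [468.1 287.   74.8]
240 [86 84 81] [467.6 287.   80.2]
244 [85 83 81] [467.4 287.1  84.7]
248 [84 83 81] [468.3 287.3  87. ]
252 [84 82 81] [468.4 287.3  90.8]
256 [82 81 80] [468.  287.4  94.9]
260 [82 81 80] [468.  287.4  98.3]
264 [103 105 106] [467.9 287.5 101.7]
268 [72 72 70] [469.9 287.7 101.9]
272 [40 35 30] [466.7 287.5 109.5]
```

Run:
```python
from h import *
d=load('w1')
for u in (172,345):
  q=[(u,v) for v in range(234,312,5)]
  for (x,v),p in zip(q,atdepth(d,q)): print(x,v,d['image'][v,x],p.round(1))
```

```text
172 234 [201 168 123] [572.4 188.9  -0.6]
172 239 [193 162 118] [578.9 189.4   0.8]
172 244 [62 52 41] [470.5 246.4 196.8]
172 249 [57 48 34] [471.6 247.3 199.7]
172 254 [56 47 35] [473.4 247.8 201.3]
172 259 [54 44 32] [476.5 247.8 201.1]
172 264 [51 42 31] [478.7 248.1 202.1]
172 269 [49 40 30] [480.7 248.5 203.4]
172 274 [47 39 29] [483.5 248.6 203.6]
172 279 [45 37 28] [486.5 248.7 203.6]
172 284 [43 36 27] [487.3 249.5 206.5]
172 289 [40 33 24] [489.8 249.7 207.1]
172 294 [108  89  65] [492.  250.1 208.2]
172 299 [217 187 137] [678.  190.   -1.2]
172 304 [186 154 113] [6.855e+02 1.906e+02 5.000e-01]
172 309 [197 165 120] [ 6.954e+02  1.904e+02 -3.000e-01]
345 234 [192 160 117] [ 5.449e+02  4.139e+02 -1.000e-01]
345 239 [199 165 121] [552.3 415.7  -0.6]
345 244 [82 74 65] [460.1 333.9 196.4]
345 249 [66 55 40] [460.  332.1 202. ]
345 254 [65 54 39] [461.4 331.8 204.4]
345 259 [64 53 39] [464.3 332.5 204. ]
345 264 [61 51 37] [466.8 332.9 204.5]
345 269 [60 50 38] [468.7 332.9 206. ]
345 274 [58 48 36] [471.7 333.8 205.7]
345 279 [59 49 37] [473.5 333.7 207.3]
345 284 [57 47 35] [476.2 334.2 207.6]
345 289 [56 47 35] [478.5 334.5 208.4]
345 294 [55 45 35] [480.6 334.7 209.5]
345 299 [168 139 103] [647.9 438.3  -1.4]
345 304 [179 150 110] [654.3 438.9   1.5]
345 309 [189 158 115] [6.643e+02 4.417e+02 3.000e-01]
```

Depth in both states shows the finger ends about 37 mm higher than the reported TCP implies: open tips at z≈196 with the TCP at 144, shut tips at ≈65 with the TCP at 29. The jaws therefore shut above the block. Before going lower I check where the gripper body begins.

Run:
```python
from h import *
for t,c in(('s1',(478.5,290.3,28.8)),('d0',(293.4,607.7,195.7)),('d1',(478.5,290.3,28.8))):
    d=load(t); v,u=np.mgrid[0:384,0:512]; P=atdepth(d,np.c_[u.ravel(),v.ravel()])-c
    r=np.hypot(P[:,0],P[:,1]); m=(r<75)&(P[:,2]>20)&(P[:,2]<260)&(d['depth'].ravel()>0)
    print(t,m.sum())
    for z in range(20,240,10):
        k=m&(P[:,2]>=z)&(P[:,2]<z+10)
        if k.sum(): print(z,k.sum(),'x',P[k,0].min().round(),P[k,0].max().round(),'y',P[k,1].min().round(),P[k,1].max().round())
```

```text
s1 2294
20 24 x 7.0 15.0 y -9.0 14.0
30 39 x -3.0 16.0 y -10.0 13.0
40 31 x 3.0 12.0 y -11.0 15.0
50 33 x 5.0 13.0 y -10.0 15.0
60 32 x -6.0 12.0 y -11.0 15.0
70 40 x -13.0 15.0 y -18.0 22.0
80 110 x -12.0 18.0 y -33.0 38.0
90 102 x -15.0 19.0 y -42.0 46.0
100 118 x -16.0 19.0 y -47.0 53.0
110 126 x -2.0 20.0 y -57.0 63.0
120 191 x -19.0 22.0 y -60.0 63.0
130 144 x -10.0 24.0 y -52.0 54.0
140 102 x -12.0 21.0 y -40.0 44.0
150 25 x 1.0 15.0 y -37.0 39.0
160 72 x -0.0 40.0 y -34.0 39.0
170 108 x 4.0 40.0 y -33.0 38.0
180 116 x 4.0 39.0 y -35.0 39.0
190 111 x -9.0 39.0 y -36.0 39.0
200 168 x 7.0 39.0 y -34.0 38.0
210 17 x 23.0 32.0 y -15.0 22.0
220 115 x 3.0 46.0 y -40.0 46.0
230 140 x 1.0 47.0 y -43.0 46.0
d0 1141
40 5 x -24.0 25.0 y -41.0 42.0
50 38 x -31.0 31.0 y -52.0 45.0
60 45 x -31.0 31.0 y -57.0 41.0
70 48 x -31.0 29.0 y -56.0 38.0
80 27 x -30.0 31.0 y -57.0 41.0
90 31 x -42.0 38.0 y -69.0 52.0
100 67 x -42.0 41.0 y -71.0 58.0
110 52 x -43.0 39.0 y -70.0 55.0
120 73 x -43.0 36.0 y -72.0 46.0
130 89 x -43.0 25.0 y -70.0 10.0
140 99 x -41.0 21.0 y -69.0 5.0
150 59 x -39.0 3.0 y -6
[... 297 characters left out ...]
-13.0 12.0 y -15.0 7.0
30 33 x -14.0 13.0 y -14.0 9.0
40 20 x -14.0 9.0 y -14.0 5.0
50 18 x -13.0 6.0 y -13.0 4.0
60 20 x -12.0 6.0 y -15.0 5.0
70 10 x -12.0 -5.0 y -12.0 17.0
80 43 x -17.0 9.0 y -35.0 32.0
90 37 x -19.0 16.0 y -43.0 36.0
100 54 x -19.0 14.0 y -50.0 41.0
110 51 x -20.0 14.0 y -58.0 56.0
120 82 x -22.0 17.0 y -62.0 58.0
130 63 x -22.0 13.0 y -62.0 18.0
140 55 x -21.0 11.0 y -46.0 4.0
150 33 x -11.0 13.0 y -41.0 -18.0
160 41 x -37.0 27.0 y -38.0 2.0
170 86 x -40.0 29.0 y -40.0 9.0
180 83 x -40.0 32.0 y -40.0 9.0
190 84 x -40.0 32.0 y -39.0 4.0
200 111 x -39.0 26.0 y -40.0 -0.0
210 16 x -34.0 16.0 y -36.0 -19.0
220 54 x -40.0 37.0 y -49.0 -22.0
230 76 x -38.0 32.0 y -48.0 -29.0
```

Body and knuckles sit well above the tips, so a 37 mm tip offset is consistent in three views. I open, descend a further 40 mm and pinch.

Emit:
jog_arm(increments=[[[1,0,0,0,0],[1,0,0,0,0],[1,0,0,0,0],[1,0,0,0,0],[1,0,0,0,0],[1,0,0,-0.08,0],[1,0,0,-0.155,0],[1,0,0,-0.155,0]]])

```text
clock: 3.55
eef_pos: [477.2, 289.7, -12.3]
ee_rot: [-0.06, 0.998, -0.001, -0.002]
contact_force: [0.6, 0.1, -0.5]
width: 85.5
```

Emit:
jog_arm(increments=[[[0,0,0,0,0],[0,0,0,0,0],[0,0,0,0,0],[0,0,0,0,0],[0,0,0,0,0],[0,0,0,0,0]]], newtons=40)

```text
clock: 4.15
eef_pos: [478.8, 290.5, -9.2]
ee_rot: [-0.06, 0.998, 0.0, 0.0]
contact_force: [-1.2, -0.3, 5.8]
width: 23.9
```

Gripped: opening 23.9 mm, the block's width. Before turning the board I check the offcut's corners and the clip for clearance.

Run:
```python
from h import *
d=load('w1'); print(onplane(d,[(248,93),(310,74),(225,10),(295,5)],6).round(),onplane(d,[(124,88),(116,25),(134,25),(60,75)],14).round())
b=load('d0')
v,u=np.mgrid[150:240,330:400]; P=atdepth(b,np.c_[u.ravel(),v.ravel()]); t=P[(P[:,2]<100)&(P[:,2]>8)]; print('wheel -y side',t.min(0),t.max(0))
a=load('s0'); v,u=np.mgrid[280:365,210:275]; P=atdepth(a,np.c_[u.ravel(),v.ravel()]); t=P[(P[:,2]<110)&(P[:,2]>8)]; print('wheel +y',np.percentile(t,[2,98],axis=0))
o=sensors.get_obs(); print(o['eef_pos'],o['joints'],o['contact_force'])
```

```text
[[388. 269.   6.]
 [360. 333.   6.]
 [309. 237.   6.]
 [295. 307.   6.]] [[397. 136.  14.]
 [335. 127.  14.]
 [334. 146.  14.]
 [390.  64.  14.]]
wheel -y side [ 746.06405837 -136.69509341    8.04310847] [937.68846014 -48.7919661   99.89675646]
wheel +y [[724.59362058 153.30288836  14.16343044]
 [872.73545191 196.31200752 107.82304449]]
[478.82226182 290.53858264  -9.2300019 ] [ 4.99856030e-01  1.40748809e-03  1.90621270e+00 -2.44050578e-05
  1.23303565e+00 -1.19118144e+00] [-1.18261626 -0.32277874  5.84581839]
```

Emit:
jog_arm(increments=[[[0,0,-0.03,0.004,-0.05],[0,0.01,-0.08,0.004,-0.12],[0,0.02,-0.14,0.004,-0.19],[0,0.03,-0.2,0.004,-0.27],[0,0.03,-0.25,0.004,-0.34],[0,0.04,-0.31,0.004,-0.42],[0,0.05,-0.36,0.004,-0.49],[0,0.05,-0.4,0.004,-0.54]]], newtons=60)

```text
clock: 4.95
eef_pos: [491.1, 189.7, -9.1]
ee_rot: [0.34, 0.94, -0.0, -0.0]
contact_force: [0.4, 1.1, -1.5]
width: 23.4
```

Emit:
jog_arm(increments=[[[0,0.01,-0.04,0,-0.07],[0,0.01,-0.08,0,-0.14],[0,0.02,-0.13,0,-0.21],[0,0.02,-0.17,0,-0.27],[0,0.026,-0.2,0,-0.327],[0,0.026,-0.2,0,-0.327],[0,0.026,-0.2,0,-0.327]]])

```text
clock: 5.65
eef_pos: [497.3, 140.4, -9.1]
ee_rot: [0.556, 0.831, -0.0, -0.0]
contact_force: [-0.1, -1.6, -2.1]
width: 23.1
```

Run:
```python
from h import *
a=grab('scene','s2');b=grab('side','d2');w=grab('wrist','w3')
c=lambda d,x,y:cv2.resize(d['image'][y:y+125,x:x+125],(400,400),interpolation=2)
cv2.imwrite('pics/c2.png',np.hstack([cv2.resize(w['image'],(533,400)),c(b,180,130)[:,:267]])[:,:,::-1])
o=sensors.get_obs(); print(o['eef_pos'],o['ee_rot'],o['contact_force'],o['width'])
```

```text
[497.40015405 140.65917023  -8.99758669] [ 5.55684767e-01  8.31393070e-01 -3.86730458e-05 -4.87435956e-05] [ 0.60583349  0.10529982 -2.42702992] 23.458727306875993
```

View pics/c2.png

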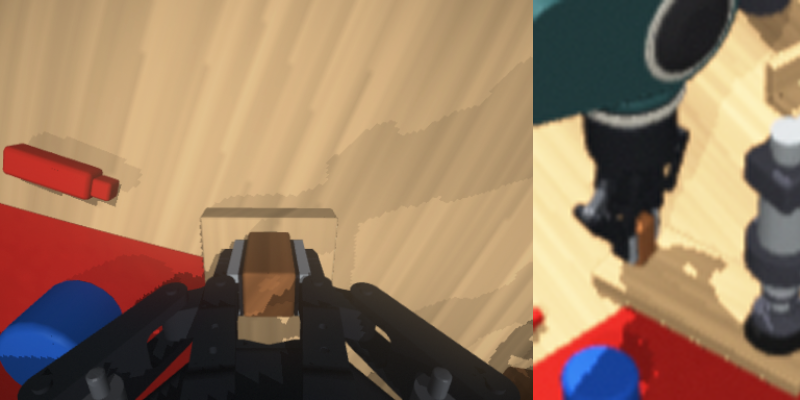

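Crop: the block is firmly between the pads (wrist view at about (270,275)), and the foot hangs above the far end of the board (side view at about (256,232)). I compare board and jack axis numerically.

Run:
```python
from h import *
from scipy.optimize import least_squares
yaw=-1.179; e=np.array([np.cos(yaw),np.sin(yaw)]); n=np.array([-e[1],e[0]])
for t,bx in(('s2',(150,170,330,260)),('d2',(190,170,300,290))):
    d=load(t); v,u=np.mgrid[bx[1]:bx[3],bx[0]:bx[2]]; P=atdepth(d,np.c_[u.ravel(),v.ravel()])
    k=(P[:,2]>13)&(P[:,2]<23)&(np.hypot(P[:,0]-530,P[:,1]-60)<140); q=P[k,:2]
    s=q@e; w=q@n; print(t,k.sum(),'along',np.percentile(s,[1,99,100]).round(1),'across',np.percentile(w,[1,99]).round(1),cv2.minAreaRect(q.astype(np.float32)))
    for z0,z1,R in((34,46,24),(86,101,21),(104,131,31),(136,188,21)):
        k=(P[:,2]>z0)&(P[:,2]<z1)&(np.hypot(P[:,0]-552,P[:,1]-5)<R+7); q=P[k,:2]
        if k.sum()<15: continue
        f=least_squares(lambda c:np.hypot(*(q-c).T)-R,[552,5],loss='soft_l1'); print('  axis z',z0,k.sum(),f.x.round(1),'along',(f.x@e).round(1),'across',(f.x@n).round(1))
```

```text
s2 578 along [ 42.2 179.7 236.1] across [391.1 555.1] ((475.5627136230469, 78.5142593383789), (204.890625, 150.5867462158203), 77.83031463623047)
  axis z 86 27 [551.1   3.5] along 207.2 across 510.7
  axis z 104 158 [551.3   4.3] along 206.5 across 511.1
  axis z 136 242 [551.2   4.1] along 206.6 across 511.0
d2 1452 along [ 45.3 250.  251.8] across [470.9 551.2] ((484.7541809082031, 42.16120910644531), (179.9912109375, 211.78387451171875), 22.717571258544922)
  axis z 34 54 [552.4   7.2] along 204.3 across 513.3
  axis z 86 18 [552.3   3.1] along 208.1 across 511.6
  axis z 104 146 [552.2   3.8] along 207.3 across 511.8
  axis z 136 297 [551.2   4.1] along 206.7 across 511.0
```

Jack axis is (551.5, 4.1) and the disc centre about (551–553, 4–7), under 3 mm apart. I let go, lift, and go above the knob at about (611, 12).

Emit:
jog_arm(increments=[[[1,0,0,0,0],[1,0,0,0,0],[1,0,0,0,0],[1,0,0,0,0],[1,0,0,0.1,0],[1,0,0,0.3,0],[1,0,0,0.5,0],[1,0,0,0.7,0]]])

```text
clock: 6.6
eef_pos: [497.1, 140.3, 168.1]
ee_rot: [0.556, 0.831, 0.0, 0.0]
contact_force: [1.1, -0.1, -0.3]
width: 84.9
```

Emit:
jog_arm(increments=[[[1,0,0,0.2,0],[1,0,0,0.4,0],[1,0.1,-0.1,0.5,0],[1,0.25,-0.28,0.5,0],[1,0.38,-0.43,0.5,0],[1,0.454,-0.513,0.5,0],[1,0.454,-0.513,0.5,0],[1,0.454,-0.513,0.5,0]]])

```text
clock: 7.4
eef_pos: [611.1, 11.7, 290.5]
ee_rot: [0.557, 0.831, -0.0, -0.0]
contact_force: [-0.3, -0.4, 0.1]
width: 85.8
```

Run:
```python
from h import *
w=grab('wrist','w4');a=grab('scene','s3');b=grab('side','d3')
o=sensors.get_obs(); print(o['eef_pos'],o['ee_rot'],o['contact_force'],o['width'])
v,u=np.mgrid[0:384,0:512]
for d in(w,a):
    P=atdepth(d,np.c_[u.ravel(),v.ravel()]); k=(P[:,2]>284)&(P[:,2]<294)&(np.hypot(P[:,0]-611,P[:,1]-12)<22); q=P[k]
    print(k.sum(), q.mean(0), q.min(0),q.max(0))
P=atdepth(a,np.c_[u.ravel(),v.ravel()]); e=np.array([.3819,-.9242]);n=np.array([.9242,.3819])
for d in(a,b):
    P=atdepth(d,np.c_[u.ravel(),v.ravel()]);k=(P[:,2]>13)&(P[:,2]<22)&(np.hypot(P[:,0]-530,P[:,1]-60)<130)&(abs(P[:,:2]@n-511)<50);s=P[k,:2]@e;c=P[k,:2]@n;print(k.sum(),np.percentile(s,[1,99]),np.percentile(c,[1,99]))
cv2.imwrite('pics/c3.png',np.hstack([cv2.resize(w['image'],(533,400)),cv2.resize(b['image'][140:265,190:273],(267,400),interpolation=2)])[:,:,::-1])
```

```text
[610.51115347  12.98821682 291.45791711] [5.56073651e-01 8.31132975e-01 2.05065562e-04 1.74379999e-04] [-0.39771344 -0.5566801   0.05255362] 85.23492903447777
702 [610.00417933  13.5392454  289.76442557] [599.48047615   1.09888661 284.02574072] [621.57426853  22.81778284 293.08227448]
56 [613.61079816  13.32016849 288.13851788] [602.92971881   2.98284246 284.15468103] [622.78392963  22.52648026 291.65622773]
541 [ 41.72808171 177.93497407] [473.92038529 555.3067892 ]
1387 [ 44.63778934 249.6263839 ] [471.53034252 551.58600593]
```

View pics/c3.png

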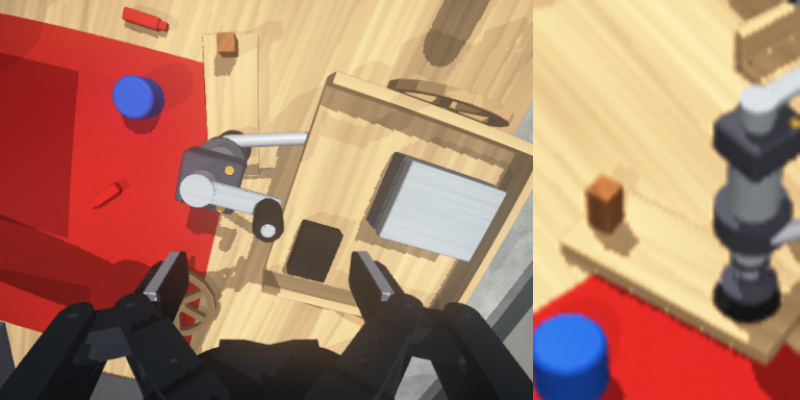

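Wrist view: knob at (267,228) lies between the jaws' lines, hub at (198,188). Side view: foot over the board's end, board flat and free. I descend on the knob and close gently.

Emit:
jog_arm(increments=[[[1,0,0,-0.12,0],[1,0,0,-0.22,0],[1,0,0,-0.29,0],[1,0,0,-0.29,0],[0,0,0,-0.29,0],[0,0,0,-0.29,0],[0,0,0,-0.29,0],[0,0,0,-0.29,0]]], newtons=40)

```text
clock: 8.35
eef_pos: [611.2, 12.1, 219.4]
ee_rot: [0.556, 0.831, 0.0, 0.0]
contact_force: [0.6, 0.7, -0.5]
width: 28.1
```

Emit:
jog_arm(increments=[[[0,0,0,0,0],[0,0,0,0,0],[0,0,0,0,0]]])

```text
clock: 8.65
eef_pos: [610.7, 11.8, 219.4]
ee_rot: [0.557, 0.831, -0.0, 0.0]
contact_force: [-6.6, -0.9, 5.0]
width: 21.6
```

```bash
cat > arc.py <<'E'
# waypoints (shift fractions) from crank angle A to B; usage: arc.py A B rows
import sys,numpy as np
A,B,n=map(float,sys.argv[1:4]); c=np.array([551.2,4.3]); R=60; t0=0.147
p=lambda a:c+R*np.array([np.cos(t0-a),np.sin(t0-a)])
for a in np.linspace(A,B,int(n)+1)[1:]: print(round(a,2),((p(a)-p(A))/250).round(3))
E
python3 arc.py 0 1.2 8
python3 - <<'E'
from h import *
o=sensors.get_obs(); print(o['eef_pos'],o['contact_force'],o['width'],o['clock'])
E
```

```text
0.15 [ 0.003 -0.036]
0.3 [-0.    -0.072]
0.45 [-0.008 -0.107]
0.6 [-0.022 -0.14 ]
0.75 [-0.04  -0.171]
0.9 [-0.062 -0.199]
1.05 [-0.089 -0.224]
1.2 [-0.119 -0.244]
[610.65783232  11.84475939 219.41992585] [-6.6104011  -0.91540547  4.97748017] 21.614100062650046 8.65
```

Knob gripped (21.6 mm). Winding the first 1.2 rad clockwise.

Emit:
jog_arm(increments=[[[0,0.003,-0.036,0,0],[0,0,-0.072,0,0],[0,-0.008,-0.107,0,0],[0,-0.022,-0.14,0,0],[0,-0.04,-0.171,0,0],[0,-0.062,-0.199,0,0],[0,-0.089,-0.224,0,0],[0,-0.119,-0.244,0,0]]])

```text
clock: 9.45
eef_pos: [581.4, -47.5, 219.4]
ee_rot: [0.556, 0.831, 0.002, -0.0]
contact_force: [0.4, 15.8, 4.5]
width: 22.0
```

```bash
cat > st.py <<'E'
from h import *
o=sensors.get_obs(); p=o['eef_pos'][:2]-[551.2,4.3]; t=np.arctan2(p[1],p[0]); f=o['contact_force']
tan=np.array([np.sin(t),-np.cos(t)])  # direction of clockwise motion
print('clock',o['clock'],'angle',((0.147-t)%6.283).round(3),'r',np.hypot(*p).round(1),'resist',(-f[:2]@tan).round(2),'radial',(f[:2]@p/np.hypot(*p)).round(2),'fz',f[2].round(1),'w',o['width'].round(1),'pos',o['eef_pos'].round(1))
E
python3 st.py; python3 arc.py 1.2 2.4 8
```

```text
1.35 [-0.032 -0.015]
1.5 [-0.067 -0.026]
1.65 [-0.103 -0.031]
1.8 [-0.138 -0.031]
1.95 [-0.174 -0.025]
2.1 [-0.208 -0.014]
2.25 [-0.241  0.002]
2.4 [-0.27   0.022]Traceback (most recent call last):
  File "st.py", line 4, in <module>
    print('clock',o['clock'],'angle',((0.147-t)%6.283).round(3),'r',np.hypot(*p).round(1),'resist',(-f[:2]@tan).round(2),'radial',(f[:2]@p/np.hypot(*p)).round(2),'fz',f[2].round(1),'w',o['width'].round(1),'pos',o['eef_pos'].round(1))
                                                                                                                                                                                         ^^^^^^^^^^^^^^^^
AttributeError: 'float' object has no attribute 'round'
```

Emit:
jog_arm(increments=[[[0,-0.032,-0.011,0,0],[0,-0.067,-0.022,0,0],[0,-0.103,-0.026,0,0],[0,-0.138,-0.026,0,0],[0,-0.174,-0.02,0,0],[0,-0.208,-0.009,0,0],[0,-0.241,0.007,0,0],[0,-0.27,0.027,0,0]]])

```text
clock: 10.25
eef_pos: [514.2, -42.8, 219.5]
ee_rot: [0.557, 0.831, 0.0, 0.002]
contact_force: [7.2, -4.5, 2.0]
width: 21.7
```

```bash
sed -i "s/o\['width'\].round(1)/round(float(o['width']),1)/" st.py
python3 st.py; sed -i 's/551.2,4.3/551.2,5.3/' arc.py; python3 arc.py 2.4 3.2 8
```

```text
clock 10.25 angle 2.384 r 59.9 resist 8.47 radial -0.94 fz 2.0 w 21.7 pos [514.2 -42.8 219.5]
2.5 [-0.018  0.016]
2.6 [-0.034  0.034]
2.7 [-0.048  0.053]
2.8 [-0.061  0.074]
2.9 [-0.071  0.095]
3.0 [-0.079  0.118]
3.1 [-0.084  0.141]
3.2 [-0.088  0.165]
```

Emit:
jog_arm(increments=[[[0,-0.018,0.016,0,0],[0,-0.034,0.034,0,0],[0,-0.048,0.053,0,0],[0,-0.061,0.074,0,0]]])

```text
clock: 10.65
eef_pos: [498.6, -24.6, 219.5]
ee_rot: [0.557, 0.831, -0.001, 0.001]
contact_force: [1.8, -9.0, 3.9]
width: 21.9
```

```bash
python3 st.py; python3 arc.py 2.8 3.6 8;  python3 - <<'E'
from h import *
b=grab('side','d4'); cv2.imwrite('pics/c4.png',cv2.resize(b['image'][190:250,225:305],(640,480),interpolation=2)[:,:,::-1])
E
```

```text
clock 10.65 angle 2.786 r 60.0 resist 8.72 radial 2.78 fz 3.9 w 21.9 pos [498.6 -24.6 219.5]
2.9 [-0.01   0.022]
3.0 [-0.018  0.044]
3.1 [-0.024  0.068]
3.2 [-0.027  0.091]
3.3 [-0.028  0.115]
3.4 [-0.027  0.139]
3.5 [-0.023  0.163]
3.6 [-0.017  0.186]
```

View pics/c4.png

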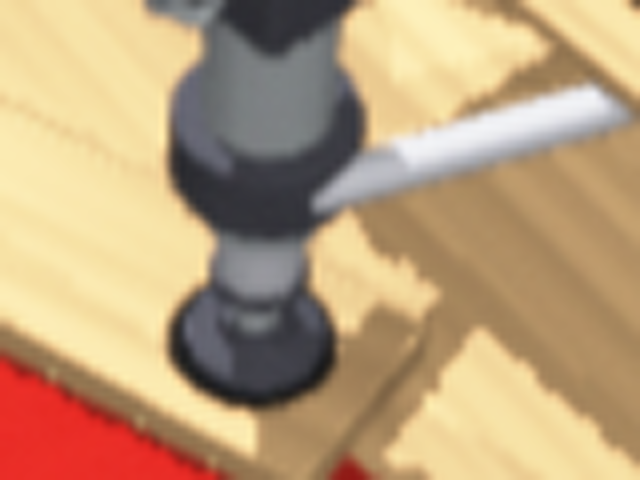

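Side crop: the foot at about (257,231) has come down close to the board, and the disc is fully covered by it. Resistance is still about the free value.

Emit:
jog_arm(increments=[[[0,-0.01,0.022,0,0],[0,-0.018,0.044,0,0],[0,-0.024,0.068,0,0],[0,-0.027,0.091,0,0]]])

```text
clock: 11.1
eef_pos: [491.4, -1.7, 219.4]
ee_rot: [0.557, 0.831, -0.001, 0.001]
contact_force: [-5.3, -9.3, 7.2]
width: 21.6
```

```bash
python3 st.py; python3 arc.py 3.2 4.0 8
```

```text
clock 11.1 angle 3.188 r 60.1 resist 8.71 radial 6.21 fz 7.2 w 21.6 pos [491.4  -1.7 219.4]
3.3 [-0.001  0.024]
3.4 [0.001 0.048]
3.5 [0.004 0.072]
3.6 [0.011 0.095]
3.7 [0.019 0.117]
3.8 [0.03  0.139]
3.9 [0.043 0.159]
4.0 [0.057 0.178]
```

Emit:
jog_arm(increments=[[[0,-0.001,0.024,0,0],[0,0,0.048,0,0],[0,0.003,0.072,0,0]]])

```text
clock: 11.4
eef_pos: [492.2, 16.6, 219.4]
ee_rot: [0.557, 0.831, -0.001, 0.0]
contact_force: [-4.1, -7.1, 6.4]
width: 22.0
```

```bash
python3 st.py; python3 arc.py 3.5 4.0 5
```

```text
clock 11.4 angle 3.494 r 60.2 resist 7.76 radial 2.56 fz 6.4 w 22.0 pos [492.2  16.6 219.4]
3.6 [0.006 0.023]
3.7 [0.015 0.046]
3.8 [0.025 0.067]
3.9 [0.038 0.087]
4.0 [0.053 0.106]
```

Emit:
jog_arm(increments=[[[0,0.006,0.023,0,0],[0,0.015,0.046,0,0],[0,0.025,0.067,0,0]]])

```text
clock: 11.7
eef_pos: [498.4, 33.4, 219.4]
ee_rot: [0.557, 0.831, -0.001, 0.0]
contact_force: [-7.3, -7.9, 6.5]
width: 21.6
```

```bash
python3 st.py; python3 arc.py 3.8 4.4 6
```

```text
clock 11.7 angle 3.792 r 60.3 resist 10.46 radial 2.58 fz 6.5 w 21.6 pos [498.4  33.4 219.4]
3.9 [0.013 0.02 ]
4.0 [0.028 0.039]
4.1 [0.044 0.057]
4.2 [0.062 0.072]
4.3 [0.082 0.086]
4.4 [0.103 0.098]
```

Emit:
jog_arm(increments=[[[0,0.013,0.02,0,0],[0,0.028,0.039,0,0]]])

```text
clock: 11.9
eef_pos: [505.2, 43.3, 219.4]
ee_rot: [0.557, 0.831, -0.001, -0.0]
contact_force: [-10.9, -5.6, 7.6]
width: 22.0
```

```bash
python3 st.py; python3 arc.py 4.0 4.6 6
```

```text
clock 11.9 angle 3.992 r 60.3 resist 11.29 radial 4.65 fz 7.6 w 22.0 pos [505.2  43.3 219.4]
4.1 [0.017 0.017]
4.2 [0.035 0.033]
4.3 [0.054 0.047]
4.4 [0.075 0.058]
4.5 [0.097 0.068]
4.6 [0.12  0.075]
```

Emit:
jog_arm(increments=[[[0,0.017,0.017,0,0],[0,0.035,0.033,0,0]]])

```text
clock: 12.1
eef_pos: [513.8, 51.7, 219.4]
ee_rot: [0.557, 0.831, -0.001, -0.0]
contact_force: [-12.2, -4.9, 8.5]
width: 21.7
```

```bash
python3 st.py; python3 arc.py 4.2 4.6 4
```

```text
clock 12.1 angle 4.192 r 60.3 resist 12.61 radial 3.73 fz 8.5 w 21.7 pos [513.8  51.7 219.4]
4.3 [0.02  0.014]
4.4 [0.041 0.025]
4.5 [0.063 0.035]
4.6 [0.085 0.042]
```

Emit:
jog_arm(increments=[[[0,0.02,0.014,0,0],[0,0.041,0.025,0,0]]])

```text
clock: 12.3
eef_pos: [524.0, 58.1, 219.4]
ee_rot: [0.556, 0.831, -0.001, -0.001]
contact_force: [-14.3, -2.4, 8.7]
width: 21.8
```

```bash
python3 st.py
```

```text
clock 12.3 angle 4.392 r 60.3 resist 13.88 radial 4.33 fz 8.7 w 21.8 pos [524.   58.1 219.4]
```

Resistance is 13.9 N against about 8.4 N free: +5.5 N, as aimed. I hold briefly, let go and lift clear.

Emit:
jog_arm(increments=[[[0,0,0,0,0],[0,0,0,0,0],[1,0,0,0,0],[1,0,0,0,0],[1,0,0,0,0],[1,0,0,0,0],[1,0,0,0,0],[1,0,0,0.04,0]]])

```text
clock: 13.1
eef_pos: [524.3, 58.1, 227.7]
ee_rot: [0.556, 0.831, -0.001, -0.001]
contact_force: [-0.3, -0.5, -0.2]
width: 85.1
```

Emit:
jog_arm(increments=[[[1,0,0,0.12,0],[1,0,0,0.28,0],[1,0,0,0.44,0],[1,0,0,0.5,0],[1,0,0,0.5,0],[1,0,0,0.5,0]]])

```text
clock: 13.7
eef_pos: [524.7, 58.1, 353.0]
ee_rot: [0.556, 0.831, -0.0, -0.0]
contact_force: [-0.0, 0.0, -0.7]
width: 85.2
```

Run:
```python
from h import *
w=grab('wrist','w5');a=grab('scene','s5');b=grab('side','d5')
o=sensors.get_obs(); print(o['eef_pos'],o['contact_force'],o['clock'])
v,u=np.mgrid[0:384,0:512]; e=np.array([.3819,-.9242]);n=np.array([.9242,.3819])
P=atdepth(w,np.c_[u.ravel(),v.ravel()]);k=(P[:,2]>282)&(P[:,2]<296)&(np.hypot(P[:,0]-551,P[:,1]-5)<85);q=P[k].mean(0);print('knob',q,'angle',(0.147-np.arctan2(q[1]-5,q[0]-551.2))%6.283)
P=atdepth(b,np.c_[u.ravel(),v.ravel()]);k=(P[:,2]>13)&(P[:,2]<22)&(np.hypot(P[:,0]-530,P[:,1]-60)<130)&(abs(P[:,:2]@n-511)<50);s=P[k,:2]@e;c=P[k,:2]@n;print('board along/across',np.percentile(s,[1,99]),np.percentile(c,[1,99]))
cv2.imwrite('pics/c5.png',np.hstack([cv2.resize(a['image'],(400,300)),cv2.resize(b['image'],(400,300))])[:,:,::-1])
```

```text
[524.49191525  58.09136933 352.16186811] [0.9272694  0.09124305 0.58866157] 13.85
knob [524.11291305  59.9092183  289.49624288] angle 4.400925002683027
board along/across [ 43.22278191 249.58154241] [471.59628367 551.88673998]
```

View pics/c5.png

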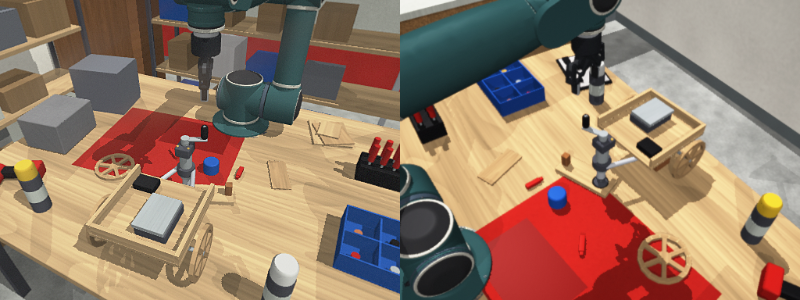

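The crank stands at 4.40 rad as left, the board has not moved, the arm is clear, and the cap, clips, wheel and offcut lie in place (cap at about (211,166) in the left half). I hand in.

```bash
python3 -c "
from workcell import workorder; print(workorder.job_done())"
```

```text
the job is handed in; nothing more can be done
None
```

The board is under the jack and the foot stands firmly on it. I handed the job in at about 14 s of the 72 s allowed; no verdict was reported.

- **Placing:** I gripped the board by its block, turned it and slid it in along the bench. The disc centre measured within about 3 mm of the jack's axis (limit 15 mm), and the board had not moved after winding.
- **Winding:** I wound the crank clockwise to 4.40 rad. The knob's resistance rose from about 8.4 N free to 13.9 N. The 5.5 N rise is the middle of the allowed range and means about 55 N on the foot. I worked that load out from the knob force and did not measure it directly.
- **Last checks:** After I let go, the crank stayed at 4.40 rad and the arm is clear of everything with no contact force. By eye in the last pictures, the cap, clips, wheel and offcut lie where they were; I did not measure them again.
- **What disagreed:** The finger ends sit about 37 mm higher than the reported tool point implies. The first pinch therefore closed on nothing above the block. I corrected for the offset in all later grips.

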